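Drive a stuck lens spacer out of its barrel with a drift

ROBOT

A 7-joint arm with a two-finger parallel gripper is mounted at the origin on a cart in front of the work surface, level with it; the furniture and walls round the work are solid. World frame = base frame: x ahead of the robot, y to its left, z up, the work surface at z = 0. Lengths are in m, angles in rad, forces in N, time in s.
With the tool pointing down it reaches from about 0.35 to 0.775 m from the base axis. Payload 3.1 kg.
Tool frame: the origin (TCP) lies midway between the tips of the shut fingers; the grasp point (between the pads) lies 19 mm behind it; z points along the fingers, y is the line along which they close (so a half turn about z gives the same grasp; the last joint's range is limited). The gripper opens to 85 mm and grips with 20 to 120 N. Pads are 22 mm wide; open, the fingers measure 114 mm over their backs; the gripper's body (76 mm by 85 mm) begins 54 mm behind the grasp point. The pads swing forward as they close: fully open they stand 13 mm farther back than shut.
Start: joints at [-0.042, 0.311, 0.014, 1.512, -0.004, 1.319, -0.027], TCP at [0.55, 0, 0.231] pointing down, gripper open.
Joint ranges: [-2.7, 2.7], [-0.3, 1.91], [-1.27, 1.3], [0.12, 2.57], [-1.44, 4.58], [0.2, 2.03], [-3.05, 3.05]. Speed limits (rad/s): [2.79, 2.79, 3.14, 3.14, 3.14, 3.14, 3.14].

INTERFACE

Orientations are given as a rotation vector (axis times angle).
In Python, from station import bot gives the robot as it stands. The module is installed in compiled form; this text tells all that it offers.
- The arm moves only by the tool play_rows, never from a script. Its argument "steps" is a list that holds one entry, the list of rows, each a list of 5 numbers: the closure, from 0 (fully open) to 1 (shut), then the shift along the tool's x, y, z scaled (see below), then the turn about the tool's z scaled (see below). In form: [[[grip, dx, dy, dz, spin], ...]]. A call has 1 to 20 rows; each row is the pose to reach, as a shift and turn from the pose commanded when the call began, along the tool's axes at that moment; what a row does not reach only later rows make up. The controller multiplies each number of a shift by 50 cm and each number of a turn by 45 degrees. A row lasts 1/12 s, in which the tool goes at most 41.7 mm and 7.16 degrees, less where a joint would pass 70% of its speed; a pose out of reach is approached as far as the arm can. A call with a number of a shift or a turn outside -1 to 1 is refused whole. A call with a gripper value outside its range is refused whole. The fingers move at their own pace and stop on an object; the grip force is fixed at half the most. Time passes only in rows, so rows that repeat a pose let the fingers close. It gives the time, the measured TCP pose, the force, the opening and the grip force at its end, in the units of the state.
- bot.read_state(): the state, without advancing time (a new reading comes with each control period).
- bot.snapshot(name): name is "scene" or "side" or "wrist"; returns (picture, depth): 420x560x3 uint8, red, green, blue; 420x560 float32, m along the optical axis (not along the pixel's ray), 0 where there is no reading.
- bot.camera_params(name): a dict with "camera_matrix" (3x3 intrinsics, pixels), "world_to_cam" (4x4, takes a point from world to camera coordinates). Camera axes: x right, y down, z forward; pixel columns grow to the right and rows downward; lengths in m; the calibration is good to about 2 mm. A picture is of the moment at which its call begins: read the wrist's pose just before it. camera_params takes no time and is no camera call; for the wrist camera it gives the pose at the moment of the call.
- bot.close_job(): hands the job in; it is judged then, once.
The state is a dict: "t": time; "qpos": joint angles; "joint_vel": joint speeds; "effort": joint torques, N m; "tool_pos": TCP position; "tool_rot": TCP orientation; "force": force on the tool from outside, world axes, zero at the start; "ft_torque": the same for the moment, N m; "grip_width": finger opening in m; "grip_force": force on a finger pad.
Only numpy, scipy, OpenCV 4.12 (cv2) and the standard library are available. Lean on these libraries where they do the work, as an engineer would, in place of code of your own. Each camera call takes 0.05 s, during which the arm holds its last target. There are 200 camera calls.

TASK

Take the long-shanked drift from the rack, put its shank down the barrel that is clamped in the small stand, and drive the stuck white spacer out of the bore all the way down onto the ledge below it. Bed it there with a firm but measured push on the drift of about 20 newtons, held for half a second, never letting the drift bear on the spacer or barrel with more than 28 newtons; then hang the drift back in its hole in the rack, guard down on the plate. Leave the short drift hanging and do not push the other things about.

Things in the scene. Friction and masses are not known exactly. Their poses are not given: they have to be found in the camera images.
- stand: Press-out stand, fixed. Origin at the centre of the underside of its grey base plate (120 x 110 x 12 mm), z up. A vertical steel column (18 mm dia, 94 mm high) stands 43 mm along its +x and carries an aluminium clamp ring (46 mm outside, 58 to 74 mm above the table) whose vertical axis passes through the origin. The ring holds the barrel.
- bore_axis (a point): On the bore's vertical axis, 66 mm above the table. The barrel is a dark steel tube, 32 mm outside, bore 20 mm dia, 44 mm long. How high it is clamped was not measured: its mouth (upper rim) is 88 to 108 mm above the table. A ledge (disc on three struts, part of the barrel) hangs below, its face 68 mm under the mouth, so a bedded spacer's top is 50 mm under the mouth.
- spacer (a joint): Spacer: white plastic ring, 19 mm outside, 8 mm hole, 18 mm long. Value: m driven down. 0: top face 12 mm under the mouth; starts at 0 to 0.006. Above 0.032 it is wholly out of the bore; 0.038 is bedded on the ledge, a rigid stop. Slides stiffly at about 9 N (plus 60 N per m/s) with no change of feel until the stop, and stays where left.
- drift: Long drift, loose, about 0.16 kg: steel shank 14 mm dia, 75 mm long, under a round guard (34 mm dia, 8 mm thick), under a black handle (20 mm dia, 8 to 64 mm above the origin). Origin on the axis at the guard's underside, z up along the handle. Hangs in one rack hole, guard on the plate. Held with fingertips just above the guard, the guard takes the push.
- drift_tip (a point): Centre of the flat, chamfered end of the long drift's shank, 75 mm below its origin.
- short_drift: A drift of the same make with a shank of only 40 mm, too short for this job; hangs in the other rack hole. Same origin and axes.
- rack: Drift rack, fixed: an aluminium plate 60 mm (its x) by 136 mm (its y), 8 mm thick, upper face 85 mm above the table, on two end walls, open below, front and back. Origin at the centre of its footprint on the table, z up.
- hole_a (a point): Centre of the rack's through-hole at its -y end, at the level of the plate's upper face; 17 mm diameter with chamfered rim, 30 mm from the plate's centre.
- hole_b (a point): The same at the +y end of the plate, 60 mm from the other hole.
- small_beaker: Bystander: clear small beaker, 48 mm dia, 58 mm high; origin under its centre.
- brown_vial: Bystander: brown vial with black cap, 38 mm dia, 99 mm high; origin under its centre.
- dish: Bystander: flat round dish, 72 mm dia, 15 mm high; origin under its centre.
- tweezers: Bystander: steel tweezers lying flat, 138 mm long, 9 mm high.
- tape: Bystander: roll of tape lying flat, 64 mm dia, 19 mm high; origin under its centre.
Mind the look-alikes: they are no part of the job. What is shaped like the drift but red or yellow is not meant.

How it is judged:
On the way:
1. the drift's tip is down in the barrel, with the spacer driven fully out of the bore and bedded on the ledge (within 1.5 mm) under a push of more than 15 N, held 0.5 s (value of joint spacer above 0.0365 m and contact force between drift and stand above 15 N and horizontal distance between drift_tip and bore_axis below 0.008 m and height (world z) of drift_tip below 0.062 m), for 0.5 s.
At the end, for the whole second after the job is handed in: The spacer stays on the ledge (within 2 mm of its full travel); the long drift hangs upright and at rest in a rack hole, its guard's underside within 5 mm of the hole's centre at plate level (so down on the plate); the short drift hangs in the other hole (value of joint spacer above 0.036 m and (distance between drift and hole_a below 0.005 m or distance between drift and hole_b below 0.005 m) and angle between drift's own z axis and vertical below 0.1 rad and linear speed of drift below 0.02 m/s and (distance between short_drift and hole_a below 0.006 m or distance between short_drift and hole_b below 0.006 m)); the robot touches nothing.
It fails at once if the drift bears on the spacer, barrel or stand with more than 28 N (contact force between drift and stand above 28 N).
It fails at once if the short drift is taken out of its hole (moved more than 30 mm) (distance of short_drift from where it was at the start of the episode above 0.03 m).
It fails at once if a bystander is pushed more than 30 mm (distance of any of small_beaker, brown_vial, dish, tweezers, tape from where it was at the start of the episode above 0.03 m).
It also fails if it takes over 67 s, if anything falls off the work surface, if the arm or the gripper's body presses on something with over 40 N, if the wrist force passes 120 N, or if a joint passes its speed limit or range.

## Working session

There is one attempt and no reset: what is moved stays moved. The work goes in short steps, Python scripts to look and compute and a tool call to move; the robot and the scene stay as the last step left them, time stands still between calls to the robot, and variables do not carry over. Pictures are saved under pics/ and viewed, at most 10 in all, crops included, and the job is handed in when it is done.

Besides the shell and the picture viewer there is one more tool, called as name(argument=value, ...) on one line, values as JSON. play_rows: Moves the arm, as the interface text tells. Shifts and turns lie within -1 to 1; 1 stands for 50 cm of shift or 45 degrees of turn. Its arguments: {"type":"object","properties":{"steps":{"type":"array","items":{"type":"array","items":{"type":"array","items":{"type":"number"}}}}},"required":["steps"]}

```bash
mkdir -p pics
cat > h.py <<'E'
import numpy as np, cv2
from station import bot
def snap(n,f):
    P=bot.camera_params(n); im,d=bot.snapshot(n)
    cv2.imwrite('pics/'+f+'.png',im[:,:,::-1]); np.savez('pics/'+f+'.npz',im=im,d=d,K=P['camera_matrix'],T=P['world_to_cam'])
    return im,d,P
def cloud(f):
    z=np.load('pics/'+f+'.npz'); d=z['d']; K=z['K']; T=z['T']
    v,u=np.mgrid[:d.shape[0],:d.shape[1]]
    c=np.stack([(u-K[0,2])/K[0,0]*d,(v-K[1,2])/K[1,1]*d,d],-1)
    w=(c-T[:3,3])@T[:3,:3]
    w[d==0]=np.nan
    return z['im'],w
E
python3 - <<'E'
from h import *
print(bot.read_state())
a=[snap(n,n+'0')[0] for n in('scene','side','wrist')]
E
```

```text
{'t': 0.0, 'qpos': array([-0.04170739,  0.31172837,  0.01399358,  1.51302683, -0.0044113 ,
        1.31920625, -0.02720539]), 'joint_vel': array([-0.0007163 ,  0.0002536 , -0.00097725,  0.00064188, -0.00091757,
       -0.00058796, -0.00091814]), 'effort': array([-8.45983850e-04, -3.79911804e+01,  1.45537080e-01, -2.30588043e+01,
        1.22032766e-02,  1.37352623e-02,  4.05736500e-06]), 'tool_pos': array([5.49281659e-01, 1.93595523e-05, 2.30231803e-01]), 'tool_rot': array([-2.22023248, -2.22039806,  0.00268874]), 'force': array([ 0.09966452, -0.05935681, -0.49751172]), 'ft_torque': array([-0.01334284,  0.03577753,  0.01845549]), 'grip_force': 0.0, 'grip_width': 0.08579751407272597}
```

View pics/scene0.png

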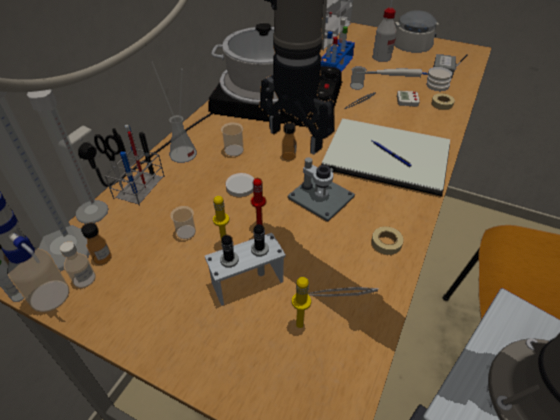

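View pics/side0.png

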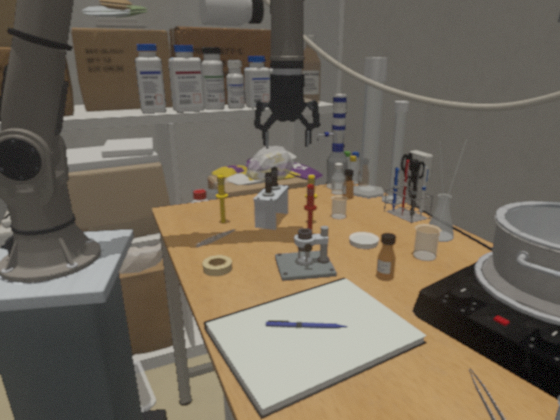

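The rack stands at scene (245,257), with black drifts at (229,250) and (259,238). The red drift (258,200) and the yellow ones (221,215 and 302,295) are look-alikes. The stand is at (322,190). Next I measure and enlarge a crop to see which black drift has the long shank.

Run:
```python
from h import *
im,w=cloud('scene0')
for n,(u,v) in dict(h1=(229,242),h2=(259,231),plateL=(213,262),plateR=(280,255),ring=(322,172),base=(310,200),col=(308,165),tape=(376,240),red=(258,182),yel=(220,200),yel2=(302,284),beak=(184,225),dish=(240,184)).items(): print(n,(u,v),w[v,u].round(3))
# rack plate
m=(abs(w[...,2]-0.085)<.006)&(w[...,0]>.25)&(w[...,0]<.75)
v,u=np.nonzero(m); s=(u>195)&(u<295)&(v>225)&(v<285)
p=w[v[s],u[s],:2].astype(np.float32); print(len(p),cv2.minAreaRect(p),np.median(p,0))
i2,w2=cloud('side0')
for n,(u,v) in dict(h1=(268,180),h2=(274,172),ring=(305,233),base=(290,265),plate=(270,195)).items(): print(n,w2[v,u].round(3))
A=cv2.resize(im[205:320,180:320],None,fx=4,fy=4,interpolation=cv2.INTER_CUBIC)
B=cv2.resize(i2[155:285,210:350],None,fx=4,fy=4,interpolation=cv2.INTER_CUBIC)[:460]
C=np.hstack([A,B]); C=cv2.resize(C,None,fx=.71,fy=.71); print(C.shape)
cv2.imwrite('pics/c1.png',C[:,:,::-1])
```

```text
h1 (229, 242) [0.534 0.191 0.146]
h2 (259, 231) [0.512 0.139 0.147]
plateL (213, 262) [0.562 0.211 0.087]
plateR (280, 255) [0.482 0.117 0.085]
ring (322, 172) [ 0.562 -0.117  0.091]
base (310, 200) [ 0.574 -0.094  0.014]
col (308, 165) [ 0.606 -0.122  0.084]
tape (376, 240) [ 0.391 -0.086  0.019]
red (258, 182) [0.61  0.038 0.137]
yel (220, 200) [0.626 0.126 0.14 ]
yel2 (302, 284) [0.389 0.171 0.138]
beak (184, 225) [0.707 0.166 0.045]
dish (240, 184) [ 0.734 -0.025  0.016]
1551 ((0.5304736495018005, 0.16093462705612183), (0.1367059350013733, 0.0631994754076004), 66.11976623535156) [0.5248798 0.1648213]
h1 [0.519 0.117 0.132]
h2 [0.542 0.177 0.136]
ring [ 0.566 -0.146  0.09 ]
base [ 0.535 -0.14   0.013]
plate [0.523 0.115 0.09 ]
(327, 795, 3)
```

View pics/c1.png

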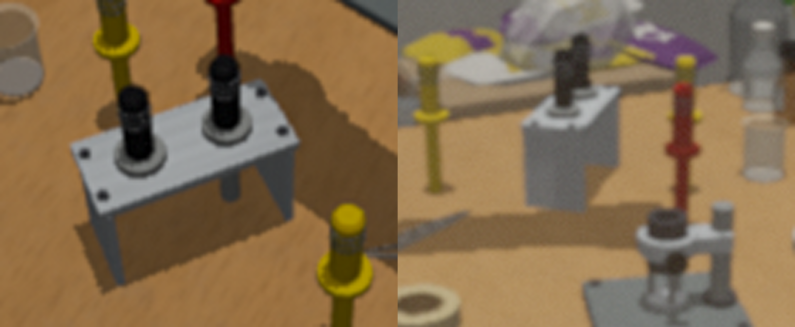

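View pics/wrist0.png

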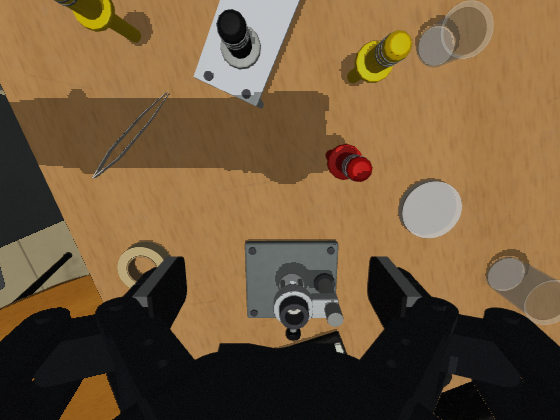

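Run:
```python
from h import *
im,w=cloud('wrist0'); z=np.load('pics/wrist0.npz'); K,T=z['K'],z['T']
print('cam',(-T[:3,:3].T@T[:3,3]).round(3), 'axis',T[2,:3].round(3))
def sel(u0,u1,v0,v1,lo,hi):
    s=w[v0:v1,u0:u1].reshape(-1,3); return s[(s[:,2]>lo)&(s[:,2]<hi)]
b=sel(240,345,235,325,.008,.018); print('base',cv2.minAreaRect(b[:,:2].astype(np.float32)))
r=sel(260,325,270,332,.07,.115); h,e=np.histogram(r[:,2],22,(.07,.114)); print(dict(zip(e.round(3),h)))
top=r[r[:,2]>np.percentile(r[:,2],98)-.006]
print('mouth',np.percentile(r[:,2],[50,90,98]),cv2.minEnclosingCircle(top[:,:2].astype(np.float32)))
g=sel(210,275,10,80,.089,.097); print('guard',len(g),cv2.minEnclosingCircle(g[:,:2].astype(np.float32)),np.median(g[:,2]))
# shank hypotheses in scene
z=np.load('pics/scene0.npz');K,T=z['K'],z['T']
for n,c in dict(near=(.518,.133),far=(.542,.189)).items():
  for zz in (.077,.045,.03,.01):
    q=T[:3,:3]@np.r_[c,zz]+T[:3,3]; q=K@q; print(n,zz,(q[:2]/q[2]).round(0))
```

```text
cam [0.551 0.066 0.373] axis [-0.002 -0.261 -0.965]
base ((0.5683600902557373, -0.12807799875736237), (0.11990849673748016, 0.109584741294384), 0.22152476012706757)
{np.float64(0.07): np.int64(113), np.float64(0.072): np.int64(415), np.float64(0.074): np.int64(266), np.float64(0.076): np.int64(50), np.float64(0.078): np.int64(42), np.float64(0.08): np.int64(49), np.float64(0.082): np.int64(54), np.float64(0.084): np.int64(52), np.float64(0.086): np.int64(175), np.float64(0.088): np.int64(219), np.float64(0.09): np.int64(2), np.float64(0.092): np.int64(0), np.float64(0.094): np.int64(0), np.float64(0.096): np.int64(0), np.float64(0.098): np.int64(0), np.float64(0.1): np.int64(0), np.float64(0.102): np.int64(0), np.float64(0.104): np.int64(0), np.float64(0.106): np.int64(0), np.float64(0.108): np.int64(0), np.float64(0.11): np.int64(0), np.float64(0.112): np.int64(0)}
mouth [0.07474134 0.08842762 0.08923646] ((0.5682339668273926, -0.12858524918556213), 0.016289325430989265)
guard 654 ((0.5194369554519653, 0.13235674798488617), 0.016957668587565422) 0.09283313541431795
near 0.077 [260. 253.]
near 0.045 [261. 263.]
near 0.03 [261. 268.]
near 0.01 [261. 274.]
far 0.077 [230. 264.]
far 0.045 [231. 274.]
far 0.03 [232. 279.]
far 0.01 [232. 285.]
```

The scene crop shows a shank whose tip is at about (261,276). That matches z≈0.01 under the near drift, so the long drift is the near one at (0.519,0.132). Under the far one there is only wood. I move above it and turn so the fingers close across the rack.

play_rows(steps=[[[0, 0.06, -0.015, 0, 0.13], [0, 0.12, -0.03, 0, 0.26], [0, 0.18, -0.045, 0, 0.39], [0, 0.265, -0.06, 0, 0.53], [0.3, 0.265, -0.06, 0, 0.53], [0.4, 0.265, -0.06, 0, 0.53], [0.4, 0.265, -0.06, 0, 0.53], [0.4, 0.265, -0.06, 0, 0.53]]])

```text
t: 0.82
tool_pos: [0.5203, 0.1306, 0.2311]
tool_rot: [2.633, 1.711, -0.002]
force: [0.8, 0.2, -0.3]
grip_width: 0.0513
grip_force: 0.0
```

Run:
```python
from h import *
from scipy.spatial.transform import Rotation as R
s=bot.read_state();print(s['tool_pos'],s['grip_width'],s['force'],R.from_rotvec(s['tool_rot']).as_matrix().round(3))
snap('wrist','w1'); im,w=cloud('w1')
m=(abs(w[...,2]-.0925)<.004)&(np.hypot(w[...,0]-.519,w[...,1]-.132)<.024)
p=w[m][:,:2].astype(np.float32); print(len(p),cv2.minEnclosingCircle(p))
m=(w[...,2]>.12)&(w[...,2]<.155)&(np.hypot(w[...,0]-.519,w[...,1]-.132)<.024)
p=w[m]; print(len(p),np.percentile(p[:,2],99)); q=p[p[:,2]>.146][:,:2].astype(np.float32); print(len(q),cv2.minEnclosingCircle(q))
m=(abs(w[...,2]-.085)<.003)&(np.hypot(w[...,0]-.53,w[...,1]-.16)<.08)
print(cv2.minAreaRect(w[m][:,:2].astype(np.float32)))
```

```text
[0.52033151 0.13060077 0.23105291] 0.05134644435706817 [ 0.78913859  0.23257769 -0.26840375] [[ 0.406  0.914 -0.   ]
 [ 0.914 -0.406 -0.001]
 [-0.001  0.    -1.   ]]
446 ((0.5192601680755615, 0.13304787874221802), 0.017053423449397087)
628 0.1501093782077315
394 ((0.5193333625793457, 0.13346582651138306), 0.009401761926710606)
((0.5314666628837585, 0.16007128357887268), (0.1363566517829895, 0.06009817123413086), 65.78440856933594)
```

View pics/w1.png

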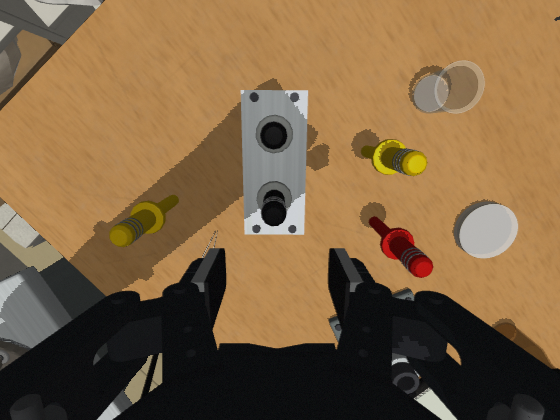

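The wrist picture shows the rack square to the fingers, with the long drift at (273,205) and the short one at (273,132) behind it. Fingers and surroundings are clear, so I descend and grip.

play_rows(steps=[[[0.4, 0.0036, -0.0038, 0.06, 0], [0.4, 0.0036, -0.0038, 0.12, 0], [0.4, 0.0036, -0.0038, 0.18, 0], [0.4, 0.0036, -0.0038, 0.22, 0], [0.4, 0.0036, -0.0038, 0.25, 0], [0.4, 0.0036, -0.0038, 0.265, 0], [0.4, 0.0036, -0.0038, 0.265, 0], [0.4, 0.0036, -0.0038, 0.265, 0]]])

```text
t: 1.53
tool_pos: [0.5196, 0.134, 0.0992]
tool_rot: [2.633, 1.712, 0.001]
force: [-0.3, -0.4, 0.2]
grip_width: 0.0511
grip_force: 0.0
```

play_rows(steps=[[[0.6, 0, 0, 0, 0], [0.8, 0, 0, 0, 0], [1, 0, 0, 0, 0], [1, 0, 0, 0, 0], [1, 0, 0, 0, 0], [1, 0, 0, 0, 0], [1, 0, 0, 0, 0], [1, 0, 0, 0, 0]]])

```text
t: 2.2
tool_pos: [0.52, 0.1353, 0.1003]
tool_rot: [2.632, 1.714, 0.004]
force: [-1.0, 0.7, 5.7]
grip_width: 0.0187
grip_force: 59.1
```

Run:
```python
from h import *
s=bot.read_state();print(s['tool_pos'],s['tool_rot'],s['grip_width'],s['grip_force'],s['force'],s['ft_torque'])
```

```text
[0.51997608 0.13529962 0.10031025] [2.63167565 1.71431668 0.00405187] 0.0186677429802461 59.09676826559007 [-1.03591542  0.70918456  5.67395784] [-0.05026593  0.19283999  0.02922211]
```

Gripped, with the fingertips resting on the guard. Lift.

play_rows(steps=[[[1, 0, 0, -0.01, 0], [1, 0, 0, -0.03, 0], [1, 0, 0, -0.07, 0], [1, 0, 0, -0.12, 0], [1, 0, 0, -0.17, 0], [1, 0, 0, -0.21, 0], [1, 0, 0, -0.23, 0], [1, 0, 0, -0.23, 0], [1, 0, 0, -0.23, 0], [1, 0, 0, -0.23, 0]]])

```text
t: 3.03
tool_pos: [0.5177, 0.1346, 0.2121]
tool_rot: [-2.632, -1.714, 0.006]
force: [-0.4, -0.0, -2.2]
grip_width: 0.0185
grip_force: 59.4
```

Run:
```python
from h import *
s=bot.read_state();tp=s['tool_pos'];print(tp,s['tool_rot'],s['grip_width'],s['force'],s['ft_torque'])
for c in('wrist','scene','side'):
    snap(c,c+'2'); im,w=cloud(c+'2')
    m=(np.hypot(w[...,0]-.5193,w[...,1]-.133)<.025)&(w[...,2]>.105)&(w[...,2]<.2)
    p=w[m]
    for a in np.arange(.11,.2,.01):
        q=p[abs(p[:,2]-a)<.005]; 
        if len(q)>5: print(c,round(a,3),len(q),q.mean(0).round(4),np.ptp(q[:,:2],axis=0).round(4))
im=np.load('pics/scene2.npz')['im'];i2=np.load('pics/side2.npz')['im']
C=np.hstack([cv2.resize(im[150:290,190:320],(390,420)),cv2.resize(i2[70:210,210:340],(390,420))]);cv2.imwrite('pics/c2.png',C[:,:,::-1])
```

```text
[0.51772508 0.13457586 0.21206824] [-2.63156543 -1.71407015  0.00557219] 0.018544440239027803 [-0.38847551 -0.03294603 -2.18786843] [ 0.00215913  0.00644646 -0.00230653]
wrist 0.12 9 [0.5174 0.1372 0.1242] [0.0116 0.0054]
wrist 0.13 56 [0.5191 0.1371 0.1302] [0.0119 0.008 ]
wrist 0.14 64 [0.5189 0.137  0.1399] [0.0123 0.0076]
wrist 0.15 79 [0.5191 0.1371 0.1499] [0.0122 0.0071]
wrist 0.16 76 [0.5194 0.1373 0.1599] [0.0117 0.0078]
wrist 0.17 20 [0.5196 0.138  0.1665] [0.0076 0.0038]
scene 0.12 6 [0.5114 0.134  0.1245] [0.0053 0.0096]
scene 0.13 26 [0.5123 0.136  0.1303] [0.0082 0.0135]
scene 0.14 29 [0.5123 0.1366 0.1406] [0.01   0.0085]
scene 0.15 28 [0.5124 0.1364 0.1507] [0.0113 0.0102]
scene 0.16 31 [0.5123 0.1371 0.1603] [0.0096 0.01  ]
scene 0.17 33 [0.5118 0.1361 0.1703] [0.0107 0.0096]
scene 0.18 35 [0.5126 0.1361 0.1802] [0.0114 0.0131]
scene 0.19 8 [0.5115 0.136  0.1865] [0.0078 0.0066]
side 0.13 20 [0.5168 0.1252 0.1306] [0.0111 0.0116]
side 0.14 15 [0.517  0.1251 0.1408] [0.0105 0.0076]
side 0.15 18 [0.5173 0.1251 0.1503] [0.0109 0.0065]
side 0.16 18 [0.5174 0.1248 0.1604] [0.011  0.0085]
side 0.17 18 [0.5176 0.1244 0.1701] [0.0112 0.0077]
side 0.18 19 [0.5174 0.1247 0.18  ] [0.011  0.0064]
side 0.19 19 [0.5179 0.1242 0.1904] [0.011  0.0086]
```

View pics/c2.png

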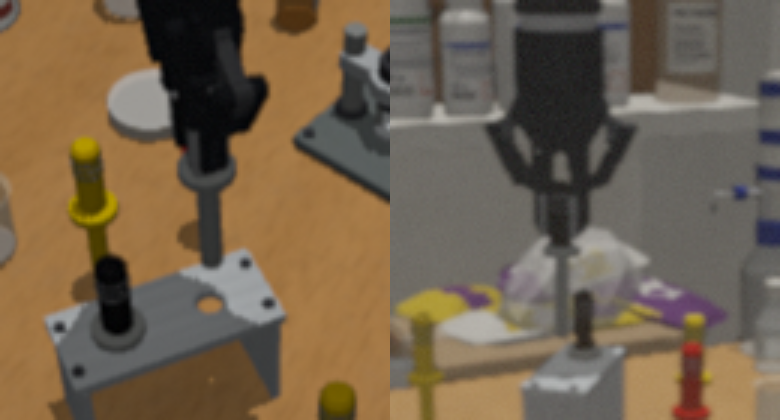

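The drift hangs straight in the grip and has the long shank. The short drift still hangs in its hole, at left in the crop. Now over to the bore.

play_rows(steps=[[[1, -0.03, 0.021, 0, 0], [1, -0.087, 0.061, 0, 0], [1, -0.145, 0.101, 0, 0], [1, -0.203, 0.142, 0, 0], [1, -0.261, 0.182, 0, 0], [1, -0.319, 0.223, 0, 0], [1, -0.377, 0.263, 0, 0], [1, -0.42, 0.293, 0, 0], [1, -0.435, 0.304, 0, 0], [1, -0.435, 0.304, 0, 0], [1, -0.435, 0.304, 0, 0], [1, -0.435, 0.304, 0, 0]]])

```text
t: 4.18
tool_pos: [0.57, -0.1223, 0.2132]
tool_rot: [-2.627, -1.718, -0.001]
force: [-0.2, -0.0, -1.5]
grip_width: 0.0188
grip_force: 59.5
```

```bash
cat > chk.py <<'E'
from h import *
import sys
n=sys.argv[1]
s=bot.read_state();tp=s['tool_pos'];print(tp,s['tool_rot'],s['grip_width'],s['force'])
for c in('wrist','scene','side'):
    _,_,P=snap(c,c+n); im,w=cloud(c+n)
    T=P['world_to_cam']; cam=-T[:3,:3].T@T[:3,3]
    ax=tp[:2]+[-.0003,-.0027]
    v=cam[:2]-ax; v/=np.linalg.norm(v)
    p=w[(np.hypot(w[...,0]-ax[0],w[...,1]-ax[1])<.02)&(w[...,2]>tp[2]-.08)&(w[...,2]<tp[2]-.03)]
    if len(p): # cylinder fit r=7mm
        from scipy.optimize import least_squares
        f=least_squares(lambda c:np.hypot(p[:,0]-c[0],p[:,1]-c[1])-.007,ax+0*v,loss='soft_l1',f_scale=.001)
        print(c,'shank',len(p),f.x.round(4),f.cost)
    r=w[(abs(w[...,2]-.0885)<.003)&(np.hypot(w[...,0]-.568,w[...,1]+.1285)<.019)][:,:2].astype(np.float32)
    if len(r)>20: print(c,'mouth',len(r),cv2.minEnclosingCircle(r))
E
python3 chk.py 3; python3 -c "
import cv2,numpy as np
a=cv2.imread('pics/scene3.png')[100:240,250:390];b=cv2.imread('pics/side3.png')[140:280,240:380]
cv2.imwrite('pics/c3.png',np.hstack([cv2.resize(a,(390,390)),cv2.resize(b,(390,390))]))"
```

```text
[ 0.57002464 -0.12229737  0.21323266] [-2.62712408e+00 -1.71767031e+00 -8.62781301e-04] 0.01882034858619636 [-1.51759307e-01 -2.68417987e-04 -1.49937905e+00]
wrist shank 255 [ 0.5693 -0.1247] 3.6897476478448795e-06
wrist mouth 443 ((0.5687474012374878, -0.1285049021244049), 0.01612088456749916)
scene shank 122 [ 0.5688 -0.1237] 4.01678851455848e-05
scene mouth 87 ((0.5668888092041016, -0.12742240726947784), 0.01726597361266613)
side shank 145 [ 0.5698 -0.1262] 6.518474771381684e-05
side mouth 68 ((0.568207859992981, -0.13164426386356354), 0.016571154817938805)
```

View pics/c3.png

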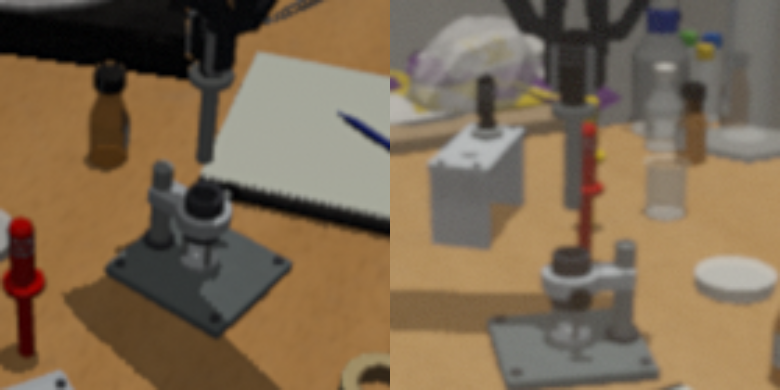

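The crop shows the drift above the barrel, a few mm off. I correct that and go down just into the mouth.

play_rows(steps=[[[1, -0.0076, 0.0016, 0, 0], [1, -0.0076, 0.0016, 0, 0], [1, -0.0076, 0.0016, 0.016, 0], [1, -0.0076, 0.0016, 0.03, 0], [1, -0.0076, 0.0016, 0.044, 0], [1, -0.0076, 0.0016, 0.054, 0], [1, -0.0076, 0.0016, 0.062, 0], [1, -0.0076, 0.0016, 0.07, 0], [1, -0.0076, 0.0016, 0.076, 0], [1, -0.0076, 0.0016, 0.076, 0], [1, -0.0076, 0.0016, 0.076, 0]]])

```text
t: 5.25
tool_pos: [0.5693, -0.1293, 0.1757]
tool_rot: [-2.632, -1.715, 0.0]
force: [-0.1, 0.2, -1.1]
grip_width: 0.0186
grip_force: 59.5
```

```bash
python3 chk.py 4
```

```text
[ 0.56930696 -0.12925623  0.17574484] [-2.63245613e+00 -1.71453483e+00  7.72129787e-05] 0.01855196346354751 [-0.06833693  0.22882477 -1.1104708 ]
wrist shank 253 [ 0.5686 -0.1318] 3.7004242894221617e-06
wrist mouth 632 ((0.5683891773223877, -0.12859462201595306), 0.016293978318572044)
scene shank 114 [ 0.5683 -0.1313] 4.0765952976416774e-05
scene mouth 76 ((0.5664258599281311, -0.12717784941196442), 0.01661205291748047)
side shank 131 [ 0.5697 -0.1334] 6.321988623622544e-05
side mouth 63 ((0.5688416957855225, -0.13249348104000092), 0.015594848431646824)
```

play_rows(steps=[[[1, 0.0055, -0.0024, 0, 0], [1, 0.0055, -0.0024, 0, 0], [1, 0.0055, -0.0024, 0, 0], [1, 0.0055, -0.0024, 0, 0]]])

```text
t: 5.73
tool_pos: [0.5694, -0.1261, 0.1759]
tool_rot: [2.632, 1.715, 0.0]
force: [-0.4, 0.9, -2.4]
grip_width: 0.0188
grip_force: 59.5
```

```bash
python3 chk.py 5|grep -v scene
```

```text
[ 0.56941357 -0.12607987  0.17594258] [2.63200806e+00 1.71488161e+00 3.84136344e-04] 0.018768021203244847 [-0.40016523  0.88574583 -2.38612457]
wrist shank 252 [ 0.5687 -0.1287] 3.871233662987107e-06
wrist mouth 604 ((0.5686718821525574, -0.12855936586856842), 0.016078991815447807)
side shank 154 [ 0.5693 -0.1304] 6.740672253048607e-05
side mouth 64 ((0.5689229965209961, -0.13322554528713226), 0.01581057533621788)
```

play_rows(steps=[[[1, 0, 0, 0.004, 0], [1, 0, 0, 0.008, 0], [1, 0, 0, 0.012, 0], [1, 0, 0, 0.016, 0], [1, 0, 0, 0.02, 0], [1, 0, 0, 0.024, 0], [1, 0, 0, 0.028, 0], [1, 0, 0, 0.032, 0], [1, 0, 0, 0.036, 0], [1, 0, 0, 0.04, 0]]])

```text
t: 6.72
tool_pos: [0.5696, -0.1263, 0.1579]
tool_rot: [2.632, 1.714, 0.002]
force: [-3.4, 0.6, 8.1]
grip_width: 0.0187
grip_force: 60.7
```

play_rows(steps=[[[1, 0, 0, 0.004, 0], [1, 0, 0, 0.008, 0], [1, 0, 0, 0.012, 0], [1, 0, 0, 0.016, 0], [1, 0, 0, 0.02, 0], [1, 0, 0, 0.024, 0], [1, 0, 0, 0.028, 0], [1, 0, 0, 0.032, 0]]])

```text
t: 7.38
tool_pos: [0.5696, -0.1263, 0.1421]
tool_rot: [2.632, 1.714, 0.002]
force: [-3.0, 0.8, 8.5]
grip_width: 0.0187
grip_force: 60.7
```

play_rows(steps=[[[1, 0, 0, 0.003, 0], [1, 0, 0, 0.006, 0], [1, 0, 0, 0.009, 0], [1, 0, 0, 0.012, 0], [1, 0, 0, 0.015, 0], [1, 0, 0, 0.017, 0], [1, 0, 0, 0.019, 0]]])

```text
t: 7.97
tool_pos: [0.5696, -0.1263, 0.1324]
tool_rot: [2.632, 1.714, 0.002]
force: [-1.9, 0.5, 7.1]
grip_width: 0.0185
grip_force: 60.6
```

play_rows(steps=[[[1, 0, 0, 0.001, 0], [1, 0, 0, 0.002, 0], [1, 0, 0, 0.003, 0]]])

```text
t: 8.22
tool_pos: [0.5696, -0.1263, 0.1309]
tool_rot: [2.632, 1.714, 0.002]
force: [-1.9, 0.6, 7.4]
grip_width: 0.0185
grip_force: 60.6
```

play_rows(steps=[[[1, 0, 0, 0.001, 0], [1, 0, 0, 0.002, 0]]])

```text
t: 8.38
tool_pos: [0.5696, -0.1263, 0.1298]
tool_rot: [2.632, 1.714, 0.002]
force: [-2.2, 0.1, 7.4]
grip_width: 0.0185
grip_force: 60.6
```

play_rows(steps=[[[1, 0, 0, 0.001, 0], [1, 0, 0, 0.002, 0]]])

```text
t: 8.55
tool_pos: [0.5696, -0.1263, 0.1288]
tool_rot: [2.632, 1.714, 0.002]
force: [-2.4, 1.3, 7.1]
grip_width: 0.0185
grip_force: 60.6
```

play_rows(steps=[[[1, 0, 0, 0.001, 0], [1, 0, 0, 0.001, 0]]])

```text
t: 8.72
tool_pos: [0.5697, -0.1263, 0.1287]
tool_rot: [2.632, 1.714, 0.002]
force: [-2.2, 1.6, 7.5]
grip_width: 0.0186
grip_force: 60.8
```

play_rows(steps=[[[1, 0, 0, 0.001, 0], [1, 0, 0, 0.001, 0]]])

```text
t: 8.88
tool_pos: [0.5697, -0.1263, 0.1286]
tool_rot: [2.632, 1.714, 0.002]
force: [-3.6, 1.5, 10.1]
grip_width: 0.0185
grip_force: 61.1
```

Bedded: motion stops at TCP z 0.1287, as computed. I build up the push.

play_rows(steps=[[[1, 0, 0, 0.001, 0], [1, 0, 0, 0.001, 0]]])

```text
t: 9.05
tool_pos: [0.5698, -0.1263, 0.1285]
tool_rot: [2.631, 1.714, 0.003]
force: [-3.4, 1.7, 12.4]
grip_width: 0.0184
grip_force: 61.4
```

play_rows(steps=[[[1, 0, 0, 0.001, 0], [1, 0, 0, 0.001, 0]]])

```text
t: 9.22
tool_pos: [0.5699, -0.1263, 0.1285]
tool_rot: [2.631, 1.714, 0.003]
force: [-3.9, 1.7, 13.6]
grip_width: 0.0186
grip_force: 61.6
```

play_rows(steps=[[[1, 0, 0, 0.001, 0], [1, 0, 0, 0.001, 0], [1, 0, 0, 0.001, 0]]])

```text
t: 9.47
tool_pos: [0.5699, -0.1263, 0.1285]
tool_rot: [2.631, 1.714, 0.003]
force: [-5.1, 1.8, 15.7]
grip_width: 0.0185
grip_force: 61.9
```

play_rows(steps=[[[1, 0, 0, 0.001, 0], [1, 0, 0, 0.001, 0], [1, 0, 0, 0.001, 0]]])

```text
t: 9.72
tool_pos: [0.57, -0.1263, 0.1284]
tool_rot: [2.631, 1.714, 0.004]
force: [-6.1, 2.2, 16.6]
grip_width: 0.0187
grip_force: 62.2
```

play_rows(steps=[[[1, 0, 0, 0.0006, 0], [1, 0, 0, 0.0006, 0], [1, 0, 0, 0.0006, 0], [1, 0, 0, 0.0006, 0], [1, 0, 0, 0.0006, 0], [1, 0, 0, 0.0006, 0], [1, 0, 0, 0.0006, 0], [1, 0, 0, 0.0006, 0], [1, 0, 0, 0.0006, 0], [1, 0, 0, 0.0006, 0]]])

```text
t: 10.55
tool_pos: [0.57, -0.1263, 0.1284]
tool_rot: [2.631, 1.714, 0.004]
force: [-6.2, 1.9, 18.4]
grip_width: 0.0191
grip_force: 62.3
```

Held at about 20 N for 0.8 s. I withdraw.

play_rows(steps=[[[1, 0, 0, -0.004, 0], [1, 0, 0, -0.01, 0], [1, 0, 0, -0.03, 0], [1, 0, 0, -0.06, 0], [1, 0, 0, -0.09, 0], [1, 0, 0, -0.12, 0], [1, 0, 0, -0.15, 0], [1, 0, 0, -0.175, 0], [1, 0, 0, -0.185, 0], [1, 0, 0, -0.185, 0], [1, 0, 0, -0.185, 0]]])

```text
t: 11.47
tool_pos: [0.5692, -0.1262, 0.2156]
tool_rot: [-2.632, -1.714, 0.0]
force: [0.1, 0.3, -1.5]
grip_width: 0.0186
grip_force: 59.5
```

```bash
python3 chk.py 6
python3 - <<'E'
from h import *
im,w=cloud('side6')
cv2.imwrite('pics/c6.png',cv2.resize(im[210:285,260:350],(720,600),interpolation=cv2.INTER_CUBIC)[:,:,::-1])
E
```

```text
[ 0.5691693  -0.12621414  0.21559495] [-2.63228020e+00 -1.71432512e+00  4.99590170e-04] 0.01862690691213604 [ 0.11333031  0.31598094 -1.49183246]
wrist shank 251 [ 0.5684 -0.1288] 4.1986529395396165e-06
wrist mouth 458 ((0.5686043500900269, -0.12850134074687958), 0.016089070588350296)
scene shank 123 [ 0.5673 -0.1279] 4.534522048167597e-05
scene mouth 91 ((0.5658737421035767, -0.12830188870429993), 0.017116118222475052)
side shank 156 [ 0.5684 -0.1301] 6.79996076246576e-05
side mouth 69 ((0.570135772228241, -0.13193020224571228), 0.01677570678293705)
```

View pics/c6.png

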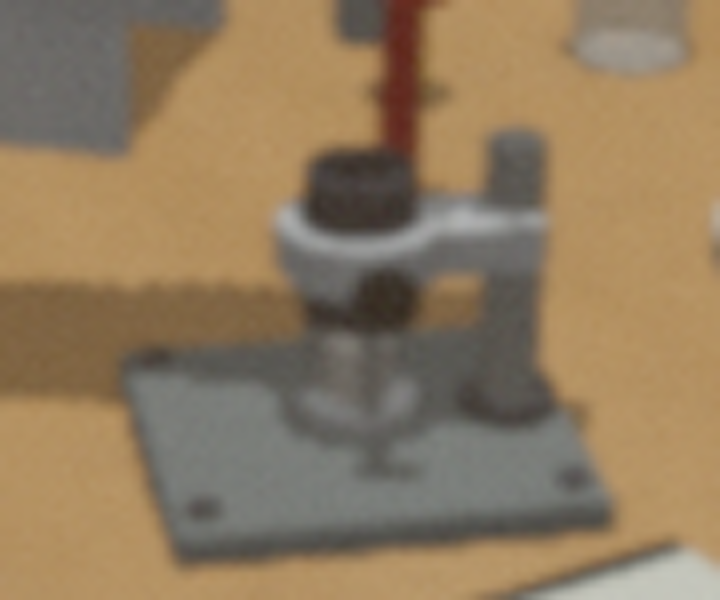

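The white spacer shows below the barrel on its ledge at (355,370), and the shank came out straight. Back to the rack.

play_rows(steps=[[[1, 0.03, -0.021, 0, 0], [1, 0.087, -0.06, 0, 0], [1, 0.145, -0.1, 0, 0], [1, 0.203, -0.14, 0, 0], [1, 0.261, -0.18, 0, 0], [1, 0.319, -0.22, 0, 0], [1, 0.377, -0.26, 0, 0], [1, 0.42, -0.29, 0, 0], [1, 0.438, -0.302, 0, 0], [1, 0.438, -0.302, 0, 0], [1, 0.438, -0.302, 0, 0], [1, 0.438, -0.302, 0, 0], [1, 0.438, -0.302, 0, 0]]])

```text
t: 12.7
tool_pos: [0.5204, 0.132, 0.2158]
tool_rot: [2.635, 1.708, -0.001]
force: [0.1, -0.5, -2.5]
grip_width: 0.0187
grip_force: 59.5
```

```bash
cat > chk2.py <<'E'
from h import *
from scipy.optimize import least_squares
import sys
n=sys.argv[1]
s=bot.read_state();tp=s['tool_pos'];print(tp,s['tool_rot'],s['force'])
snap('wrist',n); im,w=cloud(n); ax=tp[:2]+[-.0008,-.0026]
p=w[(np.hypot(w[...,0]-ax[0],w[...,1]-ax[1])<.02)&(w[...,2]>max(.092,tp[2]-.085))&(w[...,2]<tp[2]-.03)]
f=least_squares(lambda c:np.hypot(p[:,0]-c[0],p[:,1]-c[1])-.007,ax,loss='soft_l1',f_scale=.001);print('shank',len(p),f.x.round(4))
m=(abs(w[...,2]-.085)<.004)&(np.hypot(w[...,0]-.53,w[...,1]-.16)<.08)
(c,sz,a)=cv2.minAreaRect(w[m][:,:2].astype(np.float32));print(c,sz,a)
if a<45: a+=90
a=np.radians(a)
h=np.array(c)-.03*np.array([np.cos(a),np.sin(a)]);print('hole',h)
d=h-f.x; R=cv2.Rodrigues(s['tool_rot'])[0]; print('tool move scaled',(R.T@np.r_[d,0]/.5).round(4))
E
python3 chk2.py w7
```

```text
[0.52043816 0.13203015 0.21582203] [ 2.63505503e+00  1.70772358e+00 -1.40053176e-03] [ 0.08514142 -0.51152413 -2.52799399]
shank 282 [0.5197 0.1292]
(0.531409502029419, 0.1602460741996765) (0.13500617444515228, 0.06028354540467262) 65.93514251708984
hole [0.51917639 0.13285354]
tool move scaled [ 0.0061 -0.004  -0.    ]
```

play_rows(steps=[[[1, 0.004, -0.003, 0.02, 0], [1, 0.004, -0.003, 0.04, 0], [1, 0.004, -0.003, 0.06, 0], [1, 0.004, -0.003, 0.06, 0], [1, 0.004, -0.003, 0.06, 0], [1, 0.004, -0.003, 0.06, 0], [1, 0.004, -0.003, 0.06, 0]]])

```text
t: 13.33
tool_pos: [0.5196, 0.1376, 0.1864]
tool_rot: [2.632, 1.714, 0.001]
force: [1.5, 0.4, -0.9]
grip_width: 0.0185
grip_force: 59.4
```

```bash
python3 chk2.py w8
```

```text
[0.5195675  0.13763663 0.18640558] [2.63210101e+00 1.71443901e+00 1.46495977e-03] [ 1.47079015  0.35819649 -0.85741178]
shank 285 [0.519 0.135]
(0.532505452632904, 0.16252368688583374) (0.13099391758441925, 0.06009228527545929) 65.84846496582031
hole [0.52023091 0.13514969]
tool move scaled [0.0013 0.0022 0.    ]
```

play_rows(steps=[[[1, -0.004, 0.002, 0, 0], [1, -0.004, 0.002, 0, 0], [1, -0.004, 0.002, 0, 0], [1, -0.004, 0.002, 0, 0], [1, -0.004, 0.002, 0, 0]]])

```text
t: 13.8
tool_pos: [0.5193, 0.1353, 0.1861]
tool_rot: [2.632, 1.715, 0.0]
force: [-0.5, 0.9, -1.8]
grip_width: 0.0185
grip_force: 59.4
```

```bash
python3 chk2.py w9
```

```text
[0.51930393 0.13533867 0.18608754] [2.63244445e+00 1.71454491e+00 2.93375929e-04] [-0.53018409  0.91299549 -1.79636334]
shank 287 [0.5186 0.1327]
(0.5322628021240234, 0.16178397834300995) (0.13191360235214233, 0.060208749026060104) 65.80310821533203
hole [0.5199666  0.13441971]
tool move scaled [0.0042 0.001  0.    ]
```

View pics/w9.png

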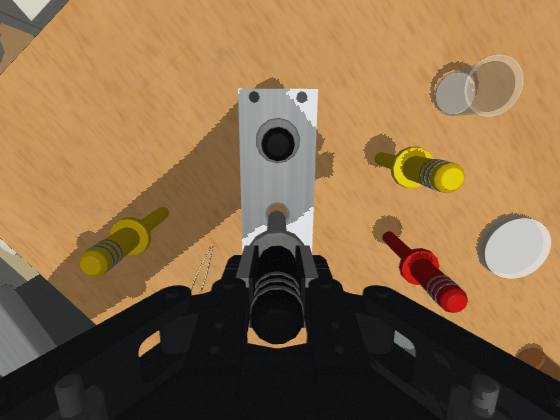

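The shank is over its hole at (277,212). I lower gently.

play_rows(steps=[[[1, 0.0005, 0.001, 0.008, 0], [1, 0.0005, 0.001, 0.016, 0], [1, 0.0005, 0.001, 0.024, 0], [1, 0.0005, 0.001, 0.03, 0], [1, 0.0005, 0.001, 0.036, 0], [1, 0.0005, 0.001, 0.042, 0], [1, 0.0005, 0.001, 0.042, 0]]])

```text
t: 14.43
tool_pos: [0.5193, 0.1352, 0.1641]
tool_rot: [-2.632, -1.714, 0.002]
force: [0.0, 0.4, -1.9]
grip_width: 0.0187
grip_force: 59.4
```

play_rows(steps=[[[1, 0, 0, 0.012, 0], [1, 0, 0, 0.028, 0], [1, 0, 0, 0.046, 0], [1, 0, 0, 0.064, 0], [1, 0, 0, 0.082, 0], [1, 0, 0, 0.098, 0], [1, 0, 0, 0.11, 0], [1, 0, 0, 0.118, 0], [1, 0, 0, 0.122, 0], [1, 0, 0, 0.124, 0], [1, 0, 0, 0.124, 0]]])

```text
t: 15.35
tool_pos: [0.52, 0.1354, 0.1031]
tool_rot: [2.632, 1.714, 0.001]
force: [-0.4, -0.3, -1.8]
grip_width: 0.0185
grip_force: 59.5
```

play_rows(steps=[[[1, 0, 0, 0.001, 0], [1, 0, 0, 0.002, 0], [1, 0, 0, 0.003, 0], [1, 0, 0, 0.003, 0]]])

```text
t: 15.68
tool_pos: [0.5199, 0.1354, 0.1016]
tool_rot: [2.632, 1.715, 0.0]
force: [-0.3, 0.5, -1.6]
grip_width: 0.0187
grip_force: 59.5
```

play_rows(steps=[[[1, 0, 0, 0.001, 0], [1, 0, 0, 0.002, 0], [1, 0, 0, 0.003, 0], [1, 0, 0, 0.003, 0]]])

```text
t: 16.02
tool_pos: [0.5199, 0.1354, 0.1003]
tool_rot: [2.632, 1.715, 0.0]
force: [-0.5, -0.2, 1.7]
grip_width: 0.0187
grip_force: 59.8
```

Guard on the plate. I open to the previous width, then lift.

play_rows(steps=[[[0.7, 0, 0, 0, 0], [0.4, 0, 0, 0, 0], [0.4, 0, 0, 0, 0], [0.4, 0, 0, 0, 0], [0.4, 0, 0, -0.02, 0], [0.4, 0, 0, -0.06, 0], [0.4, 0, 0, -0.12, 0], [0.4, 0, 0, -0.18, 0], [0.4, 0, 0, -0.24, 0], [0.4, 0, 0, -0.26, 0], [0.4, 0, 0, -0.26, 0], [0.4, 0, 0, -0.26, 0]]])

```text
t: 17.02
tool_pos: [0.5199, 0.1354, 0.2302]
tool_rot: [2.632, 1.714, 0.001]
force: [-0.6, -0.0, 0.4]
grip_width: 0.0511
grip_force: 0.0
```

Run:
```python
from h import *
s=bot.read_state();print(s['tool_pos'],s['grip_width'],s['force'])
snap('wrist','w10'); im,w=cloud('w10')
for nm,c in (('long',(.5193,.1328)),('short',(.5437,.1876))):
    for a,b in ((.0895,.0965),(.1455,.155)):
        p=w[(w[...,2]>a)&(w[...,2]<b)&(np.hypot(w[...,0]-c[0],w[...,1]-c[1])<.024)]
        print(nm,len(p),p[:,2].mean(),cv2.minEnclosingCircle(p[:,:2].astype(np.float32)))
# spacer top seen down the bore / ledge area
_,w=cloud('wrist6');
```

```text
[0.51986194 0.13536758 0.23023581] 0.05109507965561532 [-0.58035998 -0.04994114  0.35792711]
long 444 0.09277874681442885 ((0.5196858644485474, 0.13318650424480438), 0.016828501597046852)
long 421 0.1481911243276324 ((0.5196102261543274, 0.13327784836292267), 0.00971500389277935)
short 484 0.09274242445133835 ((0.5437687635421753, 0.18756099045276642), 0.017016764730215073)
short 514 0.14828014161727882 ((0.5438052415847778, 0.1876831203699112), 0.009621841832995415)
```

Both drifts hang upright with their guards at plate level, and the gripper is clear. I hand in.

```bash
python3 -c "
from station import bot
print(bot.close_job())"
```

```text
the job is handed in; nothing more can be done
None
```

I drove the spacer down onto its ledge and held it there at about 20 N (estimated from the wrist force) for 0.8 s. The long drift is back in its rack hole, guard on the plate, and the job is handed in, though the hand-in call returned no verdict.

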